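# Free the burr keeper of a herb mill with a left-hand nut

## Robot

A 7-joint arm with a two-finger parallel gripper is mounted at the origin on the work surface. World frame = base frame: x ahead of the robot, y to its left, z up, the work surface at z = 0. Lengths are in m, angles in rad, forces in N, time in s.
With the tool pointing down it reaches from about 0.425 to 1.025 m from the base axis. Payload 9.4 kg.
Tool frame: the origin (TCP) lies midway between the tips of the shut fingers; the grasp point (between the pads) lies 19 mm behind it (ctrl.pinch_z is the z of the grasp point in the tool frame, in m); z points along the fingers, y is the line along which they close (so a half turn about z gives the same grasp; the last joint's range is limited). The gripper opens to 85 mm and grips with 20 to 120 N. Pads are 22 mm wide; open, the fingers measure 114 mm over their backs; the gripper's body (76 mm by 85 mm) begins 54 mm behind the grasp point. The pads swing forward as they close: fully open they stand 13 mm farther back than shut.
Start: joints at [-1.272, 0.599, -0.003, 1.599, 0.002, 0.943, -0.08], TCP at [0.266, 0.674, 0.231] pointing down, gripper open.
Joint ranges: [-2.57, 2.57], [-0.35, 1.97], [-1.29, 1.29], [0.11, 2.56], [-1.05, 4.19], [0.11, 1.86], [-2.63, 2.63]. Speed limits (rad/s): [2.22, 2.22, 3.01, 3.01, 3.14, 3.14, 3.14].

## Interface

Orientations are given as [roll, pitch, yaw] about the fixed x, y, z axes, in that order (R = Rz(yaw) Ry(pitch) Rx(roll)).
In Python, from workcell import ctrl gives the robot as it stands.
- The arm moves only by the shell command python3 -m handwheel 'ROWS'. ROWS is JSON, a list of rows, each a list of 7 numbers: the turn, a rotation vector about the tool's x, y, z in degrees, then the shift along the tool's x, y, z in m, then the finger opening in m, from 0 to 0.0854. In form: [[ax, ay, az, x, y, z, claw], ...]. A call has exactly 10 rows; each row shifts and turns the commanded pose from where the row before left it, along the tool's axes as they then stand; what a row does not reach is not made up. A row lasts 1/8 s, in which the tool goes at most 62.5 mm and 10.7 degrees, less where a joint would pass 70% of its speed; a pose out of reach is approached as far as the arm can. A call is refused whole if a number of a shift passes 0.0625 or a number of a turn 10.7, either way. A call with a gripper value outside its range is refused whole. The fingers move at their own pace and stop on an object; the grip force is fixed at half the most. Time passes only in rows, so rows that do not move let the fingers close, or fill a call up. It gives the time, the measured TCP pose, the force, the opening and the grip force at its end, in the units of the state.
- ctrl.read_state(): the state, without advancing time (a new reading comes with each control period).
- ctrl.get_image(name): name is "side" or "top"; returns (picture, depth): 400x640x3 uint8, red, green, blue; 400x640 float32, m along the optical axis (not along the pixel's ray), 0 where there is no reading.
- ctrl.camera_params(name): a dict with "intrinsics" (3x3 intrinsics, pixels), "eye" and "attitude" of the camera in the world. Camera axes: x right, y up, looking along -z (the intrinsics and any distortion apply to the point x, -y, -z); pixel columns grow to the right and rows downward; lengths in m; the calibration is good to about 2 mm. A picture is of the moment at which its call begins. camera_params takes no time and is no camera call.
- ctrl.hand_in(): hands the job in; it is judged then, once.
The state is a dict: "time_s": time; "joint_positions": joint angles; "qvel": joint speeds; "joint_efforts": joint torques, N m; "ee_pos": TCP position; "ee_rot": TCP orientation; "ft_force": force on the tool from outside, world axes, zero at the start; "torque": the same for the moment, N m; "grip_width": opening from 0.0 (shut) to 1.0 (fully open); "finger_force": force on a finger pad.
Only numpy, scipy, OpenCV 4.12 (cv2) and the standard library are available. Lean on these libraries where they do the work, as an engineer would, in place of code of your own. Each camera call takes 0.05 s, during which the arm holds its last target. There are 200 camera calls.

## Task

Free the grinding disc of the herb mill for cleaning: its brass wing nut has a left-hand thread, so loosen it by turning it clockwise seen from above until you feel its lug come up firmly against the springy stop post, without forcing it against the post and without tightening it first. Then lift the slotted keeper plate out of its pocket by its red tab, keeping it under the raised nut, draw it out sideways gently without jamming it, lay it flat in the steel parts tray and let go. Leave the jars and bottles alone.

Things in the scene. Friction and masses are not known exactly. Their poses are not given: they have to be found in the camera images.
- nut (a joint): turn of the brass wing nut, rad. 0 is tight; grows as it is turned CLOCKWISE seen from above (left-hand thread: loosens) and the nut rises 1.9 mm per rad. Starts at 0.1 to 0.6; meets its stop between about 1.9 and 2.9, differing each time. Turned below -0.15 it is overtightened. Steady friction about 0.12 N m; stays where left; cannot leave the spindle.
- nut_grip (a point): centre of the wings of the brass nut: one upright bar 46 mm long along this x axis, 10 mm thick along y, 24 mm high along z, the part to grip; turns and rises with the nut. Under it a hub 25 mm across with a lug (reach 34 mm from the axis, 25 to 31 mm below this point) and, 41 to 47 mm below, a flange 33 mm across that lies over the keeper plate.
- spindle (a point): point on the axis of the mill's upright spindle (11 mm across) at the floor of the pocket in the steel clamp plate, 100 mm above the table. x points away from the red tab, z up. Pocket 49 x 49 mm, 2 mm deep; clamp plate 72 x 72 mm. The nut's flange is 5.4 mm above this point at joint value 0, plus 1.9 mm per rad; the wings' top is 64 to 70 mm above it.
- mill: the herb mill, white round housing 144 mm across, fixed to the table; origin at the centre of its underside, axes as spindle. Disc 100 mm across level with the pocket floor, 100 mm above the table; housing below it 132 mm across, top 77 mm above the table. A chute reaches 90 mm out at +x, below 60 mm height.
- keeper_plate (a point): centre (half-way up) of the steel keeper plate, 46 x 46 x 5 mm, its 13 mm slot open to +x and straddling the spindle. Starts flat in the pocket under the nut, 1.5 mm play around. To come out: lift it over 2 mm (pocket's edge) until just under the raised nut (room for about 4 to 5.9 mm), then draw it level along its -x 42 mm or more before lifting it away, over the nut's top.
- keeper_tab (a point): centre of the keeper's red upright grip tab: 22 mm along the keeper's x, 12 mm along y (the width to pinch), 27.5 mm high; 62 mm from the plate's centre along the keeper's -x, 16.2 mm above the plate's underside; joined to the plate by a flat strip 10 mm wide. In the tray its centre ends 16 mm above the tray's floor, so grip it high.
- keeper: the whole keeper (plate, strip, tab), loose, about 80 g; origin at the centre of the plate's underside. Pressed or pulled on the mill or nut with more than 25 N it jams.
- tray_floor (a point): centre of the inner floor of the steel parts tray, 3 mm above the table; inner size 184 mm along x, 154 mm along y, walls 3 mm thick, top 22 mm above the table. A loose brass ring, 28 mm across, 8 mm high, lies near its +x +y corner (60, 48 mm from the centre). The wooden tray with a divider is not meant.
- jar0: glass jar with copper lid, 72 mm across, 100 mm high, leave alone; origin under its centre
- jar1: jar as jar0, reddish brown, leave alone
- jar2: jar as jar0, green, leave alone
- spray0: aluminium spray bottle with black cap, 34 mm across, 120 mm high, leave alone; origin under its centre
- spray1: spray bottle as spray0, leave alone
- nut_lift: the wing nut as a whole (wings, hub, lug, flange): origin on the axis at the flange's underside; rises with the nut, its axes do not turn.
- stop_base: foot of the nut's stop, origin as spindle. The stop is a dark 4 mm post 31 mm from the axis, top 32 mm above this point, on the side of +x, within 28 degrees of it, place not measured. It catches the nut's lug and gives like a spring, 1.8 N m per rad. 2 N between lug and post (0.06 N m more torque) is a firm touch; over 12 N (0.37 N m more) is forcing it.
There are look-alikes about, which are no part of the job. Leave any green or purple look-alike of the keeper alone.

How it is judged:
By the outcome, as a careful person would: the job done as asked, in the order asked, and still so for the second after the job is handed in, with the robot touching nothing.
It also fails if it takes over 67 s, if anything falls off the work surface, if the arm or the gripper's body presses on something with over 40 N, if the wrist force passes 120 N, or if a joint passes its speed limit or range.

## Working session

There is one attempt and no reset: what is moved stays moved. The work goes in short steps, Python scripts to look and compute and a shell command to move; the robot and the scene stay as the last step left them, time stands still between calls to the robot, and variables do not carry over. Pictures are saved under pics/ and viewed, at most 10 in all, crops included, and the job is handed in when it is done.

```bash
ls; mkdir -p pics; cat > h.py <<'E'
import numpy as np, cv2
from workcell import ctrl
def cam(n):
    p=ctrl.camera_params(n); return p
E
python3 - <<'E'
from h import *
for n in("side","top"):
    print(n,ctrl.camera_params(n))
    im,d=ctrl.get_image(n); cv2.imwrite(f'pics/{n}0.png',im[:,:,::-1]); np.save(f'{n}0.npy',d)
print(ctrl.read_state(), ctrl.pinch_z)
E
```

```text
pics
side {'intrinsics': array([[383.04887842,   0.        , 321.00019894],
       [  0.        , 383.04887842, 199.40055545],
       [  0.        ,   0.        ,   1.        ]]), 'eye': array([ 0.23935976, -0.61411906,  0.85357227]), 'attitude': array([ 0.73834978,  0.01791082, -0.4826375 ])}
top {'intrinsics': array([[409.66121978,   0.        , 312.14408463],
       [  0.        , 409.66121978, 201.33185562],
       [  0.        ,   0.        ,   1.        ]]), 'eye': array([ 0.43446475, -0.01187482,  0.96914177]), 'attitude': array([ 0.15001689,  0.01365856, -1.5914937 ])}
{'time_s': 0.1, 'joint_positions': array([-1.27168446,  0.60005597, -0.00254331,  1.60002532,  0.00182492,
        0.94291894, -0.07978406]), 'qvel': array([-7.30860506e-04, -1.26563128e-03, -1.29780899e-03, -2.05183365e-03,
       -1.14374182e-05,  1.83379185e-03,  8.74595680e-04]), 'joint_efforts': array([ 4.79545357e-03, -7.77990389e+01,  1.56991839e+00, -2.58623224e+01,
        1.26624791e-02,  5.49521239e-03, -5.20017318e-05]), 'ee_pos': array([0.26596102, 0.67401128, 0.23050426]), 'ee_rot': array([-3.14019492e+00,  1.51061520e-04,  2.76586989e+00]), 'ft_force': array([-0.42585327, -0.15448638,  0.2293742 ]), 'torque': array([0.02632946, 0.01152996, 0.00056598]), 'finger_force': 0.0, 'grip_width': 0.9983261217405444} -0.0187
```

View pics/top0.png

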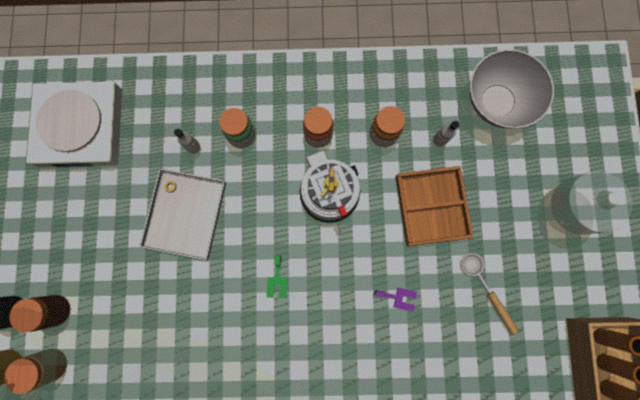

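View pics/side0.png

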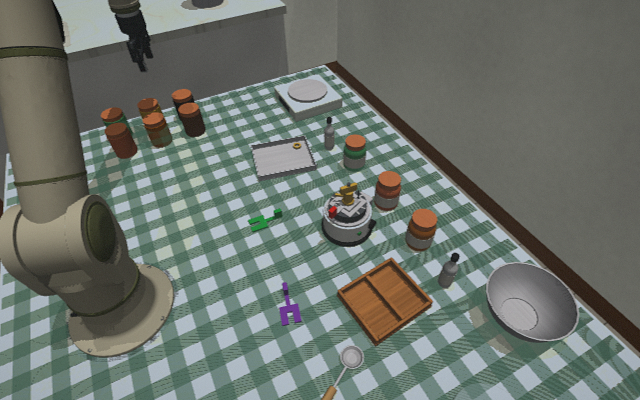

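The top view shows the mill at about (330,190), its red tab at (342,210) and the brass wings at (330,180). The steel tray is at (184,215) with the ring at (171,187). Jars stand at (235,122), (318,122) and (389,122), bottles at (185,140) and (447,132), and the wooden, green and purple look-alikes lie elsewhere.

```bash
cat > h.py <<'E'
import numpy as np, cv2
from scipy.spatial.transform import Rotation as R
from workcell import ctrl
def P(n):
    p=ctrl.camera_params(n); return p['intrinsics'],np.array(p['eye']),R.from_euler('xyz',p['attitude']).as_matrix()
def ray(n,uv):
    K,e,A=P(n); uv=np.atleast_2d(uv).astype(float)
    c=np.c_[(uv[:,0]-K[0,2])/K[0,0],-(uv[:,1]-K[1,2])/K[1,1],-np.ones(len(uv))]
    return e,c@A.T
def plane(n,uv,z):
    e,d=ray(n,uv); return e+d*((z-e[2])/d[:,2])[:,None]
def deep(n,uv,dep):
    e,d=ray(n,uv); uv=np.atleast_2d(uv).astype(int); return e+d*dep[uv[:,1],uv[:,0]][:,None]
def proj(n,X):
    K,e,A=P(n); c=(np.atleast_2d(X)-e)@A; return np.c_[K[0,0]*c[:,0]/-c[:,2]+K[0,2],K[1,1]*-c[:,1]/-c[:,2]+K[1,2]]
def snap(n,tag=None):
    im,d=ctrl.get_image(n)
    if tag: cv2.imwrite(f'pics/{tag}.png',im[:,:,::-1])
    return im,d
def mask(im,lo,hi):
    return cv2.inRange(cv2.cvtColor(im,cv2.COLOR_RGB2HSV),lo,hi)
def tri(uv1,uv2):
    e1,d1=ray('side',uv1); e2,d2=ray('top',uv2); d1,d2=d1[0],d2[0]
    s=np.linalg.lstsq(np.c_[d1,-d2],e2-e1,rcond=None)[0]; a=e1+s[0]*d1; b=e2+s[1]*d2
    return (a+b)/2,np.linalg.norm(a-b)
E
python3 - <<'E'
from h import *
for n,(u0,u1,v0,v1) in dict(top=(285,375,145,230),side=(310,385,175,250)).items():
    im=cv2.imread(f'pics/{n}0.png')[:,:,::-1].copy(); d=np.load(n+'0.npy')
    for nm,lo,hi in (('red',(0,170,90),(5,255,255)),('brass',(18,110,90),(32,255,255))):
        m=np.zeros(im.shape[:2],np.uint8); m[v0:v1,u0:u1]=mask(im,lo,hi)[v0:v1,u0:u1]
        ys,xs=np.nonzero(m); uv=np.c_[xs,ys]; X=deep(n,uv,d)
        print(n,nm,len(xs),uv.mean(0).round(1),uv.min(0),uv.max(0),'\n',np.median(X,0).round(4),X[:,2].min().round(3),X[:,2].max().round(3))
        if nm=='brass':
            t=X[X[:,2]>X[:,2].max()-.01]; print('top',t.mean(0),len(t)); w,V=np.linalg.eigh(np.cov(t[:,:2].T)); print(w,np.degrees(np.arctan2(V[1,1],V[0,1])))
    k=cv2.resize(im[v0-5:v1+5,u0-5:u1+5],None,fx=6,fy=6,interpolation=cv2.INTER_CUBIC); cv2.imwrite(f'pics/{n}z.png',k[:,:,::-1][:600])
a=cv2.imread('pics/topz.png');b=cv2.imread('pics/sidez.png')
h=min(len(a),len(b)); o=np.hstack([a[:h],b[:h]]); print(o.shape); cv2.imwrite('pics/z0.png',cv2.resize(o,(800,int(h*800/o.shape[1]))))
# tray by plane fit of top view
im=cv2.imread('pics/top0.png')[:,:,::-1].copy(); d=np.load('top0.npy')
yy,xx=np.mgrid[150:275,130:240]; uv=np.c_[xx.ravel(),yy.ravel()]; X=deep('top',uv,d); 
rim=X[(X[:,2]>.012)&(X[:,2]<.035)]; r=cv2.minAreaRect((rim[:,:2]*1000).astype(np.float32)); print('rim',r,len(rim))
E
```

```text
top red 50 [342.2 210.5] [339 205] [346 215] 
 [ 0.5403 -0.0643  0.1302] 0.123 0.134
top brass 193 [329.9 182.8] [322 169] [337 195] 
 [ 0.595  -0.0403  0.1461] 0.099 0.969
top [ 0.43446475 -0.01187482  0.96914177] 1
[nan nan] nan
side red 31 [332.2 209.1] [329 206] [335 212] 
 [ 0.5435 -0.0673  0.1304] 0.096 0.132
side brass 99 [347.1 191.9] [335 183] [356 204] 
 [ 0.5975 -0.0478  0.1454] 0.098 0.171
top [ 0.60077691 -0.04568389  0.16539791] 43
[7.69578577e-06 1.79218526e-04] 174.79781536157822
(510, 1110, 3)
rim ((586.34814453125, 295.8390808105469), (162.3317413330078, 250.2851104736328), 78.0414810180664) 666<stdin>:9: RuntimeWarning: Degrees of freedom <= 0 for slice
  c *= np.true_divide(1, fact)
  c *= np.true_divide(1, fact)
```

View pics/z0.png

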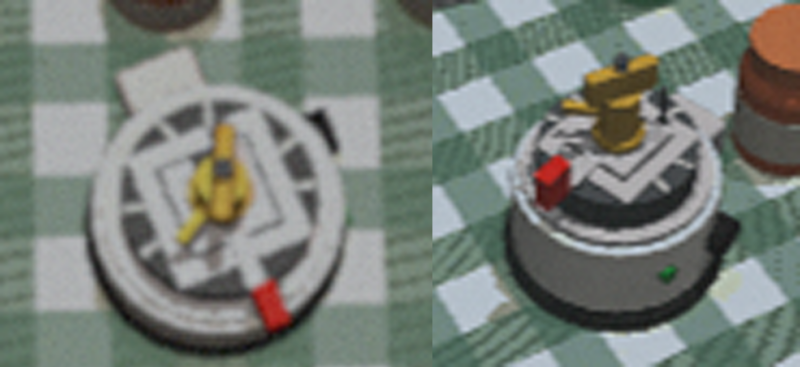

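The zoomed crop shows the wing bar pointing roughly along image-up, with the spindle tip as a dark dot at top (331,179) and side (349,184). The lug points down-left, the dark stop post stands on the chute side, and the red tab sits on the strip at lower right.

```bash
python3 - <<'E'
from h import *
print('dot',tri((348.7,184.3),(331.3,178.9)))
C=[]
for n,(u0,u1,v0,v1) in dict(top=(285,375,145,230),side=(310,385,175,250)).items():
    im=cv2.imread(f'pics/{n}0.png')[:,:,::-1].copy(); d=np.load(n+'0.npy')
    m=np.zeros(im.shape[:2],np.uint8); m[v0:v1,u0:u1]=mask(im,(18,110,90),(32,255,255))[v0:v1,u0:u1]
    ys,xs=np.nonzero(m&(d>.2)*255); X=deep(n,np.c_[xs,ys],d)
    for lo,hi in((.158,.172),(.130,.142)):
        t=X[(X[:,2]>lo)&(X[:,2]<hi)]
        r=cv2.minAreaRect((t[:,:2]*1000).astype(np.float32)); w,V=np.linalg.eigh(np.cov(t[:,:2].T)); print(n,lo,len(t),t.mean(0).round(4),np.degrees(np.arctan2(V[1,1],V[0,1])).round(1),r)
    m=np.zeros(im.shape[:2],np.uint8); m[v0:v1,u0:u1]=mask(im,(0,170,90),(5,255,255))[v0:v1,u0:u1]
    ys,xs=np.nonzero(m&(d>.2)*255); X=deep(n,np.c_[xs,ys],d); t=X[X[:,2]>.127]; print(n,'tabtop',t.mean(0).round(4),len(t))
im=cv2.imread('pics/top0.png')[:,:,::-1]; hsv=cv2.cvtColor(im,cv2.COLOR_RGB2HSV)
# tray region: flood of non-green light grey
d=np.load('top0.npy')
yy,xx=np.mgrid[150:275,130:240]; uv=np.c_[xx.ravel(),yy.ravel()]; X=deep('top',uv,d); 
# rim outer corners read from picture
c=np.array([(160,170),(225,179),(207,259),(142,247)]); W=plane('top',c,.022); print(W.round(3)); print(W.mean(0), [np.linalg.norm(W[i]-W[(i+1)%4]).round(3) for i in range(4)])
cs=np.array([(250,140),(307,137),(315,168),(258,178)]); W=plane('side',cs,.022); print(W.round(3),W.mean(0))
# jars
for n,c in (('j2',(234,120)),('j1',(318,119)),('j0',(389,119))): print(n,plane('top',c,.1).round(3))
for n,c in (('s',(180,133)),('s',(454,126))): print(n,plane('top',c,.12).round(3))
a=cv2.imread('pics/top0.png')[140:280,125:245]; cv2.imwrite('pics/tray0.png',cv2.resize(a,None,fx=4,fy=4,interpolation=cv2.INTER_CUBIC))
# mill housing top circle (z~.1 disc?)  from depth
yy,xx=np.mgrid[145:230,285:375]; X=deep('top',np.c_[xx.ravel(),yy.ravel()],d); t=X[(X[:,2]>.094)&(X[:,2]<.12)]; print('disc',cv2.minEnclosingCircle((t[:,:2]*1000).astype(np.float32)),np.histogram(X[:,2],np.arange(0,.18,.01))[0])
E
```

```text
dot (array([ 0.60154114, -0.04305898,  0.16766229]), np.float64(0.0028321946762564706))
top 0.158 83 [ 0.5975 -0.0423  0.1651] 176.7 ((599.6490478515625, -42.90714645385742), (9.450783729553223, 42.80810546875), 84.11124420166016)
top 0.13 9 [ 0.5917 -0.0352  0.135 ] 118.1 ((592.7159423828125, -34.89115905761719), (15.965232849121094, 32.14622116088867), 25.718454360961914)
top tabtop [ 0.5408 -0.0649  0.1304] 47
side 0.158 43 [ 0.6008 -0.0457  0.1654] 174.8 ((600.7554321289062, -44.72233581542969), (11.073600769042969, 42.34504318237305), 87.21807098388672)
side 0.13 3 [ 0.5837 -0.0311  0.1306] 122.0 ((583.7908935546875, -31.499225616455078), (0.5204927921295166, 14.699604034423828), 31.80724334716797)
side tabtop [ 0.5429 -0.0674  0.1303] 30
[[0.661 0.358 0.022]
 [0.636 0.203 0.022]
 [0.449 0.242 0.022]
 [0.48  0.394 0.022]]
[0.55671479 0.29938201 0.022     ] [np.float64(0.157), np.float64(0.191), np.float64(0.154), np.float64(0.185)]
[[0.491 0.424 0.022]
 [0.67  0.344 0.022]
 [0.623 0.192 0.022]
 [0.447 0.237 0.022]] [0.55799181 0.29923625 0.022     ]
j2 [[0.752 0.167 0.1  ]]
j1 [[ 0.75  -0.019  0.1  ]]
j0 [[ 0.746 -0.176  0.1  ]]
s [[0.719 0.279 0.12 ]]
s [[ 0.72  -0.311  0.12 ]]
disc ((588.7659301757812, -46.40982437133789), 61.44913101196289) [2985  219   29   18   24  146  183  834   58  263 1136   40   64   48
   60    5   92]
```

View pics/tray0.png

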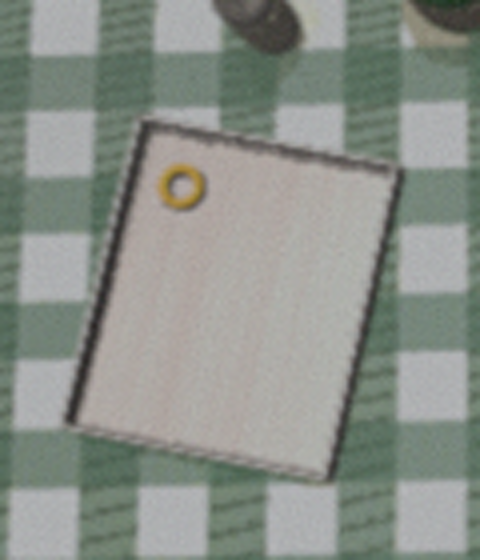

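The enlarged tray crop shows the steel tray squared up with corners at full-picture pixels (160,170), (225,179), (207,259) and (142,247), with the ring in its upper-left (+x +y) corner. That gives a tray centre near (0.557, 0.299). The tab-to-nut distance comes out at 63 mm against 62 expected, with a mill yaw of about 21°.

```bash
cat >> h.py <<'E'
def to(x,y,z,yaw):
    "print shift in present tool axes, and turn (deg, tool axes) to reach tool-down pose"
    s=ctrl.read_state(); A=R.from_euler('xyz',s['ee_rot']); B=R.from_euler('xyz',[np.pi,0,np.radians(yaw)])
    print('now',s['ee_pos'].round(4),np.degrees(s['ee_rot']).round(2),'q',s['joint_positions'].round(2),'t',s['time_s'])
    print('F',s['ft_force'].round(2),'T',s['torque'].round(3),'w',round(s['grip_width'],3),'ff',s['finger_force'])
    print('shift mm',(A.inv().apply(np.array([x,y,z])-s['ee_pos'])*1000).round(1),'turn',np.degrees((A.inv()*B).as_rotvec()).round(2))
E
python3 -c "
from h import *
to(.6,-.0435,.231,174)"
```

```text
now [0.266  0.674  0.2305] [-1.7992e+02  1.0000e-02  1.5847e+02] q [-1.27  0.6  -0.    1.6   0.    0.94 -0.08] t 0.1
F [-0.43 -0.15  0.23] T [0.026 0.012 0.001] w 0.998 ff 0.0
shift mm [-5.740e+02 -5.449e+02  4.000e-01] turn [ -0.08  -0.   -15.53]
```

```bash
python3 -m handwheel '[[0,0,0,-0.044,-0.042,0,0.085],[0,0,0,-0.044,-0.042,0,0.085],[0,0,0,-0.044,-0.042,0,0.085],[0,0,0,-0.044,-0.042,0,0.085],[0,0,0,-0.044,-0.042,0,0.085],[0,0,0,-0.044,-0.042,0,0.085],[0,0,0,-0.044,-0.042,0,0.085],[0,0,0,-0.044,-0.042,0,0.085],[0,0,0,-0.044,-0.042,0,0.085],[0,0,0,-0.044,-0.042,0,0.085]]'; python3 -c "
from h import *
to(.6,-.0435,.231,174)"
```

```text
time_s: 1.35
ee_pos: [0.5218, 0.1204, 0.2313]
ee_rot: [3.142, 0.0, 2.766]
ft_force: [1.1, -0.2, -1.0]
grip_width: 0.999
finger_force: 0.0
now [0.5218 0.1204 0.2313] [180.     0.   158.48] q [-0.36  0.37  0.03  2.03 -0.02  0.73  0.88] t 1.35
F [ 1.09 -0.23 -1.  ] T [ 0.091 -0.047 -0.025] w 0.999 ff 0.0
shift mm [-132.9 -123.8    0.3] turn [  0.     0.   -15.52]
```

```bash
python3 -m handwheel '[[0,0,0,-0.044,-0.041,0,0.085],[0,0,0,-0.044,-0.041,0,0.085],[0,0,0,-0.045,-0.042,0,0.085],[0,0,-8,0,0,0,0.085],[0,0,-7.5,0,0,0.02,0.085],[0,0,0,0,0,0.02,0.085],[0,0,0,0,0,0.015,0.085],[0,0,0,0,0,0,0.085],[0,0,0,0,0,0,0.085],[0,0,0,0,0,0,0.085]]'; python3 - <<'E'
from h import *
to(.6005,-.0435,.137,174)
a,d1=snap('side'); b,d2=snap('top')
np.save('d_side.npy',d1);np.save('d_top.npy',d2)
a=cv2.resize(a[140:240,290:390],(400,400),interpolation=2); b=cv2.resize(b[130:230,280:380],(400,400),interpolation=2)
cv2.imwrite('pics/g1.png',np.hstack([a,b])[:,:,::-1])
E
```

```text
time_s: 2.6
ee_pos: [0.5999, -0.0418, 0.177]
ee_rot: [3.142, 0.001, 3.036]
ft_force: [-0.9, 0.1, -0.1]
grip_width: 1.0
finger_force: 0.0
now [ 0.5999 -0.0418  0.177 ] [1.8000e+02 7.0000e-02 1.7398e+02] q [-0.01  0.52 -0.02  1.94  0.02  0.68  1.42] t 2.6
F [-0.9   0.09 -0.1 ] T [-0.054 -0.029  0.037] w 1.0 ff 0.0
shift mm [-0.7 -1.6 40. ] turn [ 0.    0.07 -0.02]
```

View pics/g1.png

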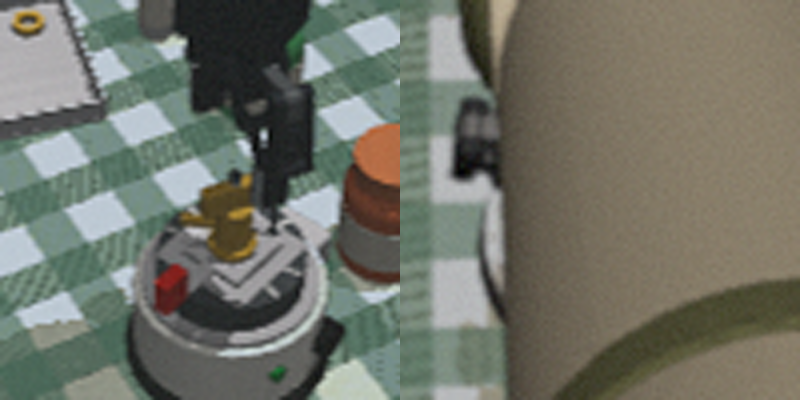

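The side view shows the nut between the open fingers, wings at crop (225,195) and tab at (172,287). The top view is hidden by the arm. I'll descend and grip now.

```bash
python3 -m handwheel '[[0,0,0,-0.0007,-0.0016,0.02,0.085],[0,0,0,0,0,0.02,0.085],[0,0,0,0,0,0,0.04],[0,0,0,0,0,0,0.03],[0,0,0,0,0,0,0.02],[0,0,0,0,0,0,0.014],[0,0,0,0,0,0,0],[0,0,0,0,0,0,0],[0,0,0,0,0,0,0],[0,0,0,0,0,0,0]]'; python3 -c "
from h import *
to(.6005,-.0435,.137,174)"
```

```text
time_s: 3.95
ee_pos: [0.6009, -0.0413, 0.1379]
ee_rot: [3.139, 0.002, 3.038]
ft_force: [-0.9, 6.5, 7.9]
grip_width: 0.251
finger_force: 58.4
now [ 0.6009 -0.0413  0.1379] [1.7986e+02 1.3000e-01 1.7407e+02] q [-0.01  0.57 -0.03  1.97  0.02  0.6   1.42] t 3.95
F [-0.87  6.54  7.94] T [1.458 0.377 0.023] w 0.251 ff 58.410412073135376
shift mm [ 0.1 -2.2  0.9] turn [0.14 0.13 0.07]
```

The measured opening is wider than the bar and there is an upward force, so the tips are catching the hub. I'll open, raise 7 mm, shift +y and regrip.

```bash
python3 -m handwheel '[[0,0,0,0,0,0,0.05],[0,0,0,0,0,0,0.05],[0,0,0,0,0.0026,-0.007,0.05],[0,0,0,0,0,0,0.04],[0,0,0,0,0,0,0],[0,0,0,0,0,0,0],[0,0,0,0,0,0,0],[0,0,0,0,0,0,0],[0,0,0,0,0,0,0],[0,0,0,0,0,0,0]]'; python3 -c "
from h import *
to(.6005,-.0408,.144,174)"
```

```text
time_s: 5.2
ee_pos: [0.6011, -0.041, 0.1448]
ee_rot: [3.141, 0.002, 3.037]
ft_force: [-2.1, 0.2, 13.9]
grip_width: 0.102
finger_force: 62.4
now [ 0.6011 -0.041   0.1448] [1.7999e+02 1.4000e-01 1.7398e+02] q [-0.01  0.56 -0.02  1.96  0.02  0.62  1.42] t 5.2
F [-2.12  0.17 13.93] T [0.073 0.461 0.175] w 0.102 ff 62.38120579946553
shift mm [0.7 0.2 0.8] turn [ 0.01  0.14 -0.02]
```

```bash
python3 -m handwheel '[[0,0,3,0,0,-0.0008,0],[0,0,7,0,0,-0.0002,0],[0,0,7,0,0,-0.0002,0],[0,0,7,0,0,-0.0003,0],[0,0,7,0,0,-0.0002,0],[0,0,7,0,0,-0.0002,0],[0,0,7,0,0,-0.0003,0],[0,0,7,0,0,-0.0002,0],[0,0,7,0,0,-0.0002,0],[0,0,6,0,0,-0.0002,0]]'; python3 -c "
from h import *
to(.6005,-.0408,.144,174)
print(plane('top',(322.8,195.5),.125))
"
```

```text
time_s: 6.45
ee_pos: [0.6006, -0.0418, 0.147]
ee_rot: [3.141, 0.001, 1.898]
ft_force: [-1.8, -2.4, 9.1]
grip_width: 0.1
finger_force: 61.4
now [ 0.6006 -0.0418  0.147 ] [1.7995e+02 6.0000e-02 1.0875e+02] q [-0.23  0.58  0.31  1.98 -0.28  0.63  0.59] t 6.45
F [-1.82 -2.44  9.15] T [-0.428  0.433  0.213] w 0.1 ff 61.3569035627602
shift mm [0.9 0.2 3. ] turn [ 1.000e-02  8.000e-02 -6.525e+01]
[[ 0.57408783 -0.02548774  0.125     ]]
```

```bash
python3 -m handwheel '[[0,0,3,0,0,-0.0002,0],[0,0,3,0,0,-0.0001,0],[0,0,3,0,0,-0.0001,0],[0,0,3,0,0,-0.0001,0],[0,0,3,0,0,-0.0001,0],[0,0,2,0,0,-0.0001,0],[0,0,1,0,0,0,0],[0,0,0,0,0,0,0],[0,0,0,0,0,0,0],[0,0,0,0,0,0,0]]'; python3 -c "
from h import *
to(.6005,-.0408,.144,90.75)
"
```

```text
time_s: 7.7
ee_pos: [0.6003, -0.0418, 0.1476]
ee_rot: [3.141, 0.0, 1.587]
ft_force: [-2.0, -2.0, 9.4]
grip_width: 0.103
finger_force: 61.2
now [ 0.6003 -0.0418  0.1476] [1.7996e+02 3.0000e-02 9.0940e+01] q [-0.29  0.59  0.4   1.98 -0.37  0.64  0.36] t 7.7
F [-1.98 -1.96  9.44] T [-0.41   0.555  0.079] w 0.103 ff 61.212184404539585
shift mm [1.  0.2 3.6] turn [0.04 0.03 0.19]
```

```bash
cat > t.py <<'E'
from h import *
r=[]
for i in range(4):
    s=ctrl.read_state(); r.append([s['torque'][2],np.degrees(s['ee_rot'][2]),*s['ft_force']]); ctrl.get_image('side')
r=np.array(r); print('Tz',r[:,0].round(3),'yaw',r[:,1].round(2),'F',r[-1,2:].round(1),s['ee_pos'].round(4),'w',round(s['grip_width'],3))
E
python3 t.py
python3 -m handwheel '[[0,0,1,0,0,0,0],[0,0,1,0,0,-0.0001,0],[0,0,1,0,0,0,0],[0,0,1,0,0,0,0],[0,0,1,0,0,-0.0001,0],[0,0,1,0,0,0,0],[0,0,0,0,0,0,0],[0,0,0,0,0,0,0],[0,0,0,0,0,0,0],[0,0,0,0,0,0,0]]'; python3 t.py
```

```text
Tz [0.079 0.102 0.07  0.035] yaw [90.94 90.94 90.94 90.94] F [-2.2 -1.9  8.8] [ 0.6004 -0.0418  0.1476] w 0.104
time_s: 9.15
ee_pos: [0.6003, -0.0418, 0.1478]
ee_rot: [3.141, 0.0, 1.483]
ft_force: [-2.2, -1.4, 9.5]
grip_width: 0.098
finger_force: 61.3
Tz [0.065 0.08  0.049 0.042] yaw [84.95 84.95 84.94 84.94] F [-2.8 -1.2 10.4] [ 0.6003 -0.0418  0.1478] w 0.103
```

```bash
python3 -m handwheel '[[0,0,1,0,0,0,0],[0,0,1,0,0,-0.0001,0],[0,0,1,0,0,0,0],[0,0,1,0,0,0,0],[0,0,1,0,0,-0.0001,0],[0,0,1,0,0,0,0],[0,0,0,0,0,0,0],[0,0,0,0,0,0,0],[0,0,0,0,0,0,0],[0,0,0,0,0,0,0]]'; python3 t.py
```

```text
time_s: 10.6
ee_pos: [0.6002, -0.0418, 0.148]
ee_rot: [3.141, 0.0, 1.378]
ft_force: [-2.5, -1.4, 10.5]
grip_width: 0.101
finger_force: 61.3
Tz [0.112 0.101 0.056 0.091] yaw [78.94 78.94 78.94 78.94] F [-2.6 -1.6  9.6] [ 0.6002 -0.0418  0.148 ] w 0.102
```

```bash
sed -n 1,3p /dev/null; python3 -c "
from h import *
s=ctrl.read_state(); print(s['torque'],s['time_s'])"
```

```text
[-0.36953791  0.68872682  0.00988548] 10.8
```

```bash
python3 -m handwheel '[[0,0,1,0,0,0,0],[0,0,1,0,0,-0.0001,0],[0,0,1,0,0,0,0],[0,0,1,0,0,0,0],[0,0,1,0,0,-0.0001,0],[0,0,1,0,0,0,0],[0,0,0,0,0,0,0],[0,0,0,0,0,0,0],[0,0,0,0,0,0,0],[0,0,0,0,0,0,0]]'; python3 t.py
```

```text
time_s: 12.05
ee_pos: [0.6001, -0.0418, 0.1482]
ee_rot: [3.141, 0.0, 1.273]
ft_force: [-2.6, -1.6, 10.0]
grip_width: 0.101
finger_force: 61.4
Tz [0.057 0.035 0.044 0.112] yaw [72.94 72.94 72.95 72.94] F [-2.2 -1.3 10.4] [ 0.6001 -0.0418  0.1482] w 0.104
```

```bash
python3 -m handwheel '[[0,0,1,0,0,0,0],[0,0,1,0,0,-0.0001,0],[0,0,1,0,0,0,0],[0,0,1,0,0,0,0],[0,0,1,0,0,-0.0001,0],[0,0,1,0,0,0,0],[0,0,0,0,0,0,0],[0,0,0,0,0,0,0],[0,0,0,0,0,0,0],[0,0,0,0,0,0,0]]'; python3 t.py
```

```text
time_s: 13.5
ee_pos: [0.6, -0.0418, 0.1483]
ee_rot: [3.141, 0.0, 1.168]
ft_force: [-2.8, -1.0, 10.6]
grip_width: 0.1
finger_force: 61.4
Tz [0.034 0.048 0.039 0.083] yaw [66.95 66.94 66.94 66.94] F [-3.4 -1.1  9.9] [ 0.6001 -0.0418  0.1484] w 0.102
```

```bash
python3 -m handwheel '[[0,0,1,0,0,0,0],[0,0,1,0,0,-0.0001,0],[0,0,1,0,0,0,0],[0,0,1,0,0,0,0],[0,0,1,0,0,-0.0001,0],[0,0,1,0,0,0,0],[0,0,0,0,0,0,0],[0,0,0,0,0,0,0],[0,0,0,0,0,0,0],[0,0,0,0,0,0,0]]'; python3 t.py
```

```text
time_s: 14.95
ee_pos: [0.6, -0.0417, 0.1486]
ee_rot: [3.141, 0.0, 1.064]
ft_force: [-4.1, -1.2, 10.8]
grip_width: 0.103
finger_force: 61.5
Tz [0.069 0.074 0.058 0.06 ] yaw [60.95 60.94 60.95 60.94] F [-4.3 -1.  11. ] [ 0.6    -0.0418  0.1486] w 0.104
```

```bash
python3 -m handwheel '[[0,0,1,0,0,0,0],[0,0,1,0,0,-0.0001,0],[0,0,1,0,0,0,0],[0,0,1,0,0,0,0],[0,0,1,0,0,-0.0001,0],[0,0,1,0,0,0,0],[0,0,0,0,0,0,0],[0,0,0,0,0,0,0],[0,0,0,0,0,0,0],[0,0,0,0,0,0,0]]'; python3 t.py
```

```text
time_s: 16.4
ee_pos: [0.5999, -0.0417, 0.1488]
ee_rot: [-3.142, 0.0, 0.959]
ft_force: [-3.9, -1.2, 11.9]
grip_width: 0.103
finger_force: 61.6
Tz [0.042 0.06  0.059 0.05 ] yaw [54.94 54.95 54.95 54.95] F [-3.8 -0.4 10.7] [ 0.5999 -0.0417  0.1488] w 0.105
```

```bash
python3 -m handwheel '[[0,0,1,0,0,0,0],[0,0,1,0,0,-0.0001,0],[0,0,1,0,0,0,0],[0,0,1,0,0,0,0],[0,0,1,0,0,-0.0001,0],[0,0,1,0,0,0,0],[0,0,0,0,0,0,0],[0,0,0,0,0,0,0],[0,0,0,0,0,0,0],[0,0,0,0,0,0,0]]'; python3 t.py
```

```text
time_s: 17.85
ee_pos: [0.5998, -0.0417, 0.1489]
ee_rot: [-3.141, 0.0, 0.854]
ft_force: [-4.0, -1.3, 11.5]
grip_width: 0.099
finger_force: 61.6
Tz [0.069 0.043 0.071 0.082] yaw [48.95 48.95 48.95 48.95] F [-3.8 -0.9 11.5] [ 0.5998 -0.0416  0.1489] w 0.102
```

```bash
python3 -m handwheel '[[0,0,1,0,0,0,0],[0,0,1,0,0,-0.0001,0],[0,0,1,0,0,0,0],[0,0,1,0,0,0,0],[0,0,1,0,0,-0.0001,0],[0,0,1,0,0,0,0],[0,0,0,0,0,0,0],[0,0,0,0,0,0,0],[0,0,0,0,0,0,0],[0,0,0,0,0,0,0]]'; python3 t.py
```

```text
time_s: 19.3
ee_pos: [0.5997, -0.0416, 0.1491]
ee_rot: [-3.141, 0.0, 0.75]
ft_force: [-3.9, -1.4, 11.6]
grip_width: 0.101
finger_force: 61.7
Tz [0.07  0.058 0.008 0.106] yaw [42.95 42.95 42.95 42.95] F [-4.2 -0.7 11.2] [ 0.5998 -0.0416  0.1492] w 0.105
```

```bash
python3 -m handwheel '[[0,0,1,0,0,0,0],[0,0,1,0,0,-0.0001,0],[0,0,1,0,0,0,0],[0,0,1,0,0,0,0],[0,0,1,0,0,-0.0001,0],[0,0,1,0,0,0,0],[0,0,0,0,0,0,0],[0,0,0,0,0,0,0],[0,0,0,0,0,0,0],[0,0,0,0,0,0,0]]'; python3 t.py
```

```text
time_s: 20.75
ee_pos: [0.5997, -0.0415, 0.1493]
ee_rot: [-3.141, 0.0, 0.645]
ft_force: [-4.6, -1.2, 11.1]
grip_width: 0.107
finger_force: 62.0
Tz [0.19  0.141 0.22  0.183] yaw [36.97 36.98 36.98 36.98] F [-4.6  0.1 12.7] [ 0.5997 -0.0415  0.1493] w 0.104
```

The torque rose by about 0.12 N m, so the lug is on the post at about 4 N. I'll add one more degree, then release and rise.

```bash
python3 -m handwheel '[[0,0,1,0,0,0,0],[0,0,0,0,0,0,0],[0,0,0,0,0,0,0.05],[0,0,0,0,0,0,0.05],[0,0,0,0,0,0,0.05],[0,0,0,0,0,-0.02,0.05],[0,0,0,0,0,-0.03,0.05],[0,0,0,0,0,-0.02,0.05],[0,0,7,0,0,0,0.05],[0,0,7.5,0,0,0,0.05]]'; python3 -c "
from h import *
to(.5415,-.065,.16,21.5)
a,d1=snap('side'); 
cv2.imwrite('pics/s2.png',cv2.resize(a[140:250,290:400],(550,550),interpolation=2)[:,:,::-1])
"
```

```text
time_s: 22.2
ee_pos: [0.6006, -0.0411, 0.2204]
ee_rot: [3.141, -0.002, 0.37]
ft_force: [0.7, 0.1, 0.4]
grip_width: 0.587
finger_force: 0.0
now [ 0.6006 -0.0411  0.2204] [ 1.7999e+02 -1.1000e-01  2.1220e+01] q [-0.57  0.6   0.85  1.94 -0.58  0.87 -0.61] t 22.2
F [0.66 0.06 0.39] T [ 0.037  0.004 -0.013] w 0.587 ff 0.0
shift mm [-63.8   0.9  60.3] turn [ 0.01 -0.11 -0.28]
```

View pics/s2.png

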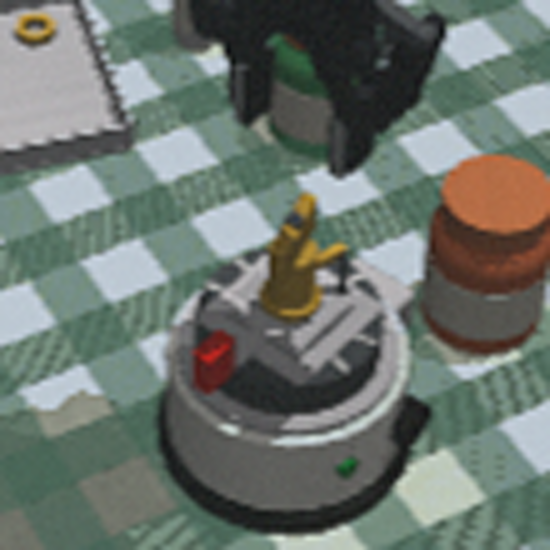

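The picture shows the lug at crop (335,250) against the dark post at (343,270), and the tab at (213,360) is free. Next, over the tab, down and grip.

```bash
python3 -m handwheel '[[0,0,0,-0.04,0.0009,0,0.05],[0,0,0,-0.023,0,0.02,0.05],[0,0,0,0,0,0.04,0.05],[0,0,0,0,0,0.033,0.05],[0,0,0,0,0,0.02,0.05],[0,0,0,0,0,0,0.03],[0,0,0,0,0,0,0],[0,0,0,0,0,0,0],[0,0,0,0,0,0,0],[0,0,0,0,0,0,0]]'; python3 -c "
from h import *
to(.5415,-.065,.107,21.5)"
```

```text
time_s: 23.5
ee_pos: [0.5426, -0.0651, 0.1066]
ee_rot: [3.141, -0.002, 0.375]
ft_force: [-1.3, -1.4, 7.1]
grip_width: 0.122
finger_force: 60.7
now [ 0.5426 -0.0651  0.1066] [ 1.7996e+02 -1.0000e-01  2.1470e+01] q [-0.42  0.67  0.66  2.14 -0.77  0.58 -0.39] t 23.5
F [-1.3  -1.39  7.09] T [-0.024  0.037  0.002] w 0.122 ff 60.6683349609375
shift mm [-1.  -0.5 -0.4] turn [ 0.04 -0.1  -0.03]
```

```bash
python3 -m handwheel '[[0,0,0,0,0,-0.001,0],[0,0,0,0,0,-0.001,0],[0,0,0,0,0,-0.001,0],[0,0,0,0,0,-0.0008,0],[0,0,0,0,0,0,0],[0,0,0,0,0,0,0],[0,0,0,0,0,0,0],[0,0,0,0,0,0,0],[0,0,0,0,0,0,0],[0,0,0,0,0,0,0]]'; python3 -c "
from h import *
to(.5415,-.065,.1106,21.5)"
```

```text
time_s: 24.75
ee_pos: [0.542, -0.0649, 0.1094]
ee_rot: [3.142, -0.0, 0.375]
ft_force: [-0.4, -0.6, -0.3]
grip_width: 0.127
finger_force: 59.6
now [ 0.542  -0.0649  0.1094] [180.    -0.    21.47] q [-0.42  0.66  0.67  2.14 -0.76  0.59 -0.39] t 24.75
F [-0.37 -0.6  -0.29] T [-0.004  0.028 -0.03 ] w 0.127 ff 59.648242592811584
shift mm [-0.5 -0.1 -1.2] turn [ 0.   -0.   -0.03]
```

```bash
python3 -m handwheel '[[0,0,0,0,0,-0.0009,0],[0,0,0,0,0,0,0],[0,0,0,-0.001,0,0,0],[0,0,0,-0.002,0,0,0],[0,0,0,-0.002,0,0,0],[0,0,0,-0.002,0,0,0],[0,0,0,-0.002,0,0,0],[0,0,0,-0.002,0,0,0],[0,0,0,-0.001,0,0,0],[0,0,0,0,0,0,0]]'; python3 t.py
```

```text
time_s: 26.0
ee_pos: [0.5308, -0.0693, 0.1103]
ee_rot: [3.142, -0.0, 0.375]
ft_force: [-0.7, -0.1, -0.8]
grip_width: 0.126
finger_force: 59.6
Tz [-0.004 -0.     0.054 -0.049] yaw [21.46 21.47 21.47 21.47] F [ 0.1  0.4 -0.9] [ 0.5309 -0.0693  0.1103] w 0.126
```

Free of any force after 12 mm, so I'll continue to about 52 mm.

```bash
python3 -m handwheel '[[0,0,0,-0.003,0,0,0],[0,0,0,-0.004,0,0,0],[0,0,0,-0.004,0,0,0],[0,0,0,-0.004,0,0,0],[0,0,0,-0.004,0,0,0],[0,0,0,-0.004,0,0,0],[0,0,0,-0.004,0,0,0],[0,0,0,-0.004,0,0,0],[0,0,0,-0.004,0,0,0],[0,0,0,-0.004,0,0,0]]'; python3 - <<'E'
from h import *
# place: plate centre = tab + 62mm along tool x. choose plate+tab midpoint near tray centre
y=-11.7
print('t');to(.557,.299,.2,y)
a,d=snap('side'); cv2.imwrite('pics/s3.png',cv2.resize(a[140:260,270:390],(600,600),interpolation=2)[:,:,::-1])
E
```

```text
time_s: 27.45
ee_pos: [0.4943, -0.0836, 0.1103]
ee_rot: [3.142, -0.0, 0.375]
ft_force: [0.7, 0.6, -1.0]
grip_width: 0.124
finger_force: 59.6
t
now [ 0.4943 -0.0836  0.1103] [180.    -0.    21.47] q [-0.38  0.62  0.65  2.24 -0.78  0.52 -0.32] t 27.45
F [ 0.71  0.56 -1.01] T [ 0.003 -0.042  0.035] w 0.124 ff 59.64828014373779
shift mm [ 198.4 -333.1  -89.7] turn [ 0.000e+00 -1.000e-02  3.317e+01]
```

View pics/s3.png

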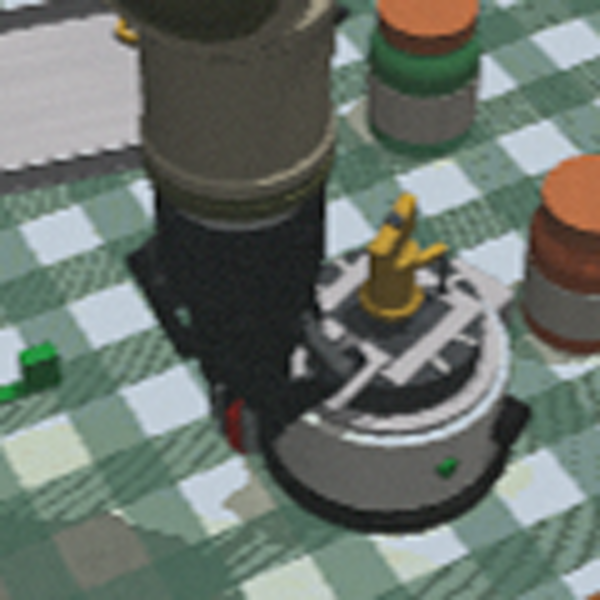

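The keeper is now 52 mm out, with the tab at crop (238,425) in the fingers, and the nut and stop are undisturbed. Next I lift it and carry it to the tray.

```bash
python3 -m handwheel '[[0,0,0,0,0,-0.025,0],[0,0,0,0,0,-0.035,0],[0,0,0,0,0,-0.035,0],[0,0,0,0.015,-0.03,0,0],[0,0,0,0.023,-0.049,0,0],[0,0,0,0.023,-0.049,0,0],[0,0,0,0.023,-0.049,0,0],[0,0,0,0.023,-0.049,0,0],[0,0,0,0.023,-0.049,0,0],[0,0,0,0.018,-0.04,0,0]]'; python3 -c "
from h import *
to(.5184,.2948,.05,-11.7)"
```

```text
time_s: 28.75
ee_pos: [0.5166, 0.2663, 0.2051]
ee_rot: [-3.141, 0.0, 0.376]
ft_force: [-0.2, 0.0, -1.1]
grip_width: 0.126
finger_force: 59.5
now [0.5166 0.2663 0.2051] [-1.7999e+02  1.0000e-02  2.1560e+01] q [-1.15  0.61  0.91  2.   -0.65  0.85 -1.07] t 28.75
F [-0.18  0.05 -1.14] T [-0.05   0.013  0.022] w 0.126 ff 59.52858209609985
shift mm [ 12.2 -25.8 155.1] turn [-1.000e-02  1.000e-02  3.326e+01]
```

```bash
python3 -m handwheel '[[0,0,0,0.012,-0.0258,0,0],[0,0,8.3,0,0,0.02,0],[0,0,8.3,0,0,0.03,0],[0,0,8.3,0,0,0.03,0],[0,0,8.3,0,0,0.03,0],[0,0,0,0,0,0.025,0],[0,0,0,0,0,0.02,0],[0,0,0,0,0,0,0],[0,0,0,0,0,0,0],[0,0,0,0,0,0,0]]'; python3 - <<'E'
from h import *
to(.5184,.2948,.0125,-11.7)
b,d=snap('top'); a,d=snap('side')
o=np.hstack([cv2.resize(a[110:200,220:340],(400,300),interpolation=2),cv2.resize(b[150:270,120:250],(400,300),interpolation=2)]); cv2.imwrite('pics/s4.png',o[:,:,::-1])
E
```

```text
time_s: 30.0
ee_pos: [0.5191, 0.2924, 0.0511]
ee_rot: [-3.141, -0.001, -0.205]
ft_force: [-0.5, 0.0, 0.1]
grip_width: 0.125
finger_force: 59.5
now [0.5191 0.2924 0.0511] [-1.7996e+02 -5.0000e-02 -1.1720e+01] q [-1.08  0.85  0.77  2.06 -1.01  0.67 -1.39] t 30.0
F [-0.54  0.04  0.09] T [-0.019 -0.005  0.014] w 0.125 ff 59.464386105537415
shift mm [-1.2 -2.2 38.6] turn [-0.04 -0.05 -0.02]
```

View pics/s4.png

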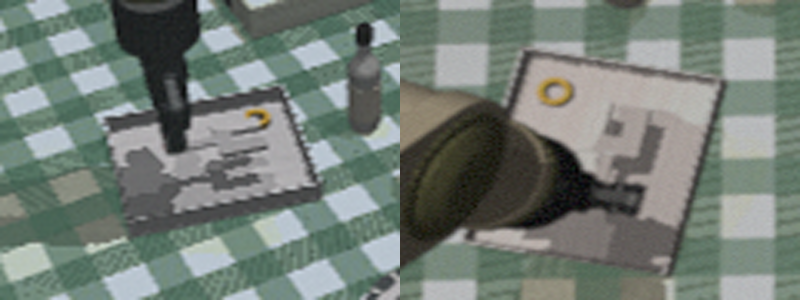

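The keeper hangs inside the tray walls, plate at right crop (630,140), well clear of the ring at (555,92). Joint 5 is near its limit, so I'll turn back 10° before lowering.

```bash
python3 -m handwheel '[[0,0,-5,0,0,0,0],[0,0,-5,0,0,0,0],[0,0,0,0,0,0.01,0],[0,0,0,0,0,0.01,0],[0,0,0,0,0,0.01,0],[0,0,0,0,0,0.005,0],[0,0,0,0,0,0,0],[0,0,0,0,0,0,0],[0,0,0,0,0,0,0],[0,0,0,0,0,0,0]]'; python3 -c "
from h import *
to(.5184,.2948,.01,-1.7)"
```

```text
time_s: 31.35
ee_pos: [0.5187, 0.2923, 0.0155]
ee_rot: [-3.141, -0.0, -0.03]
ft_force: [0.4, -0.5, -0.5]
grip_width: 0.123
finger_force: 59.4
now [0.5187 0.2923 0.0155] [-1.7999e+02 -2.0000e-02 -1.7200e+00] q [-1.    0.86  0.62  2.07 -1.    0.55 -1.23] t 31.35
F [ 0.42 -0.46 -0.54] T [-0.048  0.05  -0.002] w 0.123 ff 59.449506998062134
shift mm [-0.4 -2.5  5.5] turn [-0.01 -0.02 -0.02]
```

```bash
python3 -m handwheel '[[0,0,0,0,0,0.001,0],[0,0,0,0,0,0.001,0],[0,0,0,0,0,0.001,0],[0,0,0,0,0,0.001,0],[0,0,0,0,0,0.001,0],[0,0,0,0,0,0.0005,0],[0,0,0,0,0,0,0],[0,0,0,0,0,0,0],[0,0,0,0,0,0,0],[0,0,0,0,0,0,0]]'; python3 -c "
from h import *
to(.5184,.2948,.01,-1.7)"
```

```text
time_s: 32.6
ee_pos: [0.5187, 0.2921, 0.0099]
ee_rot: [-3.142, -0.0, -0.03]
ft_force: [-2.2, 0.6, 3.4]
grip_width: 0.125
finger_force: 60.0
now [0.5187 0.2921 0.0099] [-180.     -0.     -1.73] q [-0.99  0.86  0.61  2.07 -1.    0.54 -1.23] t 32.6
F [-2.17  0.57  3.44] T [-0.005  0.273  0.031] w 0.125 ff 60.038838386535645
shift mm [-0.3 -2.7 -0.1] turn [-0.   -0.   -0.03]
```

Contact at 3.4 N; release and rise.

```bash
python3 -m handwheel '[[0,0,0,0,0,0,0.02],[0,0,0,0,0,0,0.045],[0,0,0,0,0,0,0.045],[0,0,0,0,0,0,0.045],[0,0,0,0,0,-0.01,0.045],[0,0,0,0,0,-0.03,0.045],[0,0,0,0,0,-0.05,0.045],[0,0,0,-0.03,0.03,-0.05,0.045],[0,0,0,-0.04,0,-0.03,0.045],[0,0,0,0,0,0,0.045]]'; python3 - <<'E'
from h import *
to(.5184,.2948,.2,-1.7)
b,d=snap('top'); a,d=snap('side')
o=np.hstack([cv2.resize(a[110:260,220:420],(400,300),interpolation=2),cv2.resize(b[150:270,120:280],(400,300),interpolation=2)]); cv2.imwrite('pics/s5.png',o[:,:,::-1])
E
```

```text
time_s: 33.85
ee_pos: [0.4473, 0.2661, 0.1795]
ee_rot: [-3.138, 0.0, -0.029]
ft_force: [-0.3, -0.1, -0.6]
grip_width: 0.527
finger_force: 0.0
now [0.4473 0.2661 0.1795] [-1.7982e+02  1.0000e-02 -1.6800e+00] q [-1.25  0.59  0.92  2.15 -0.72  0.74 -1.45] t 33.85
F [-0.3  -0.1  -0.59] T [ 0.018 -0.088  0.032] w 0.527 ff 0.0
shift mm [ 70.2 -30.8 -20.4] turn [-0.18  0.01  0.02]
```

View pics/s5.png

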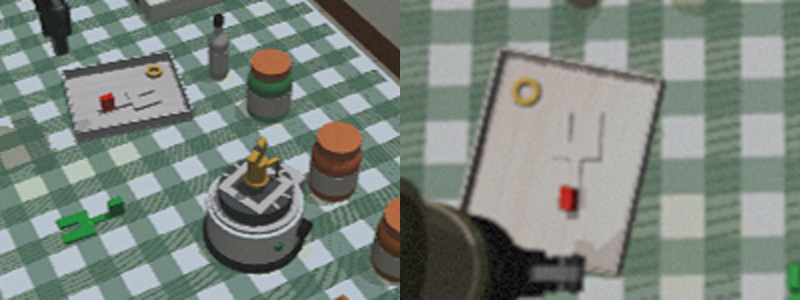

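The keeper lies flat in the steel tray (tab at right crop (568,198), plate above it), clear of the ring, and the gripper is free. Jars and bottles are undisturbed, so I'm handing in.

```bash
python3 -c "
from workcell import ctrl
print(ctrl.hand_in())"
```

```text
the job is handed in; nothing more can be done
None
```

The job is handed in, no verdict returned: the nut was turned clockwise to a firm touch on its post (about 5 N), the keeper drawn out without jamming, laid flat in the steel tray and released, jars and bottles untouched, at about 34 s of the 67 s allowed.

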